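# Stand the doorbell display on its kickstand

## Task

Swing out the kickstand on the back of the grey doorbell display by its orange tab, then take the display out of its dock and stand it in the middle of the round green mat, leaning back on its kickstand. Set it down rather than dropping it, and leave the white mirror where it is.

Things in the scene. Friction and masses are not known exactly. Their poses are not given: they have to be found in the camera images.
- doorbell: Grey doorbell display, 18 mm thick (x), 110 wide (y), 116 tall (z), 0.3 kg. Origin: centre of underside; +x out of the screen, +y the orange tab's side, +z up. Starts upright in a fixed black dock, underside at 12 mm, its lowest 24 mm in a 20 mm wide slot (so it may lean 5 degrees); lifts straight out. Top 30 mm of front and back free to grip. Leans on its lower back edge (x -9 mm, z 0).
- kickstand (a joint): Kickstand hinge, rad: 0 folded on the back, 0.9 fully out (stop); starts 0 to 0.1. Axis along the display's y at x -15, z 80 mm. The leg hangs down, its foot swings out to the display's -x; friction (0.04 N m) holds it where left. Foot: rubber bar, radius 4 mm, centre 66 mm from the axis. At 0.5, 0.7, 0.9 rad the display stands leaning back 25, 27, 31 degrees.
- tab (a point): Orange tab on the leg: round bar, 9 mm thick, along the display's y, 28 mm from the hinge axis. It sticks out 42 mm past the display's +y side edge, from y 55 to 97 mm; this point is on its axis at y 76 (folded: x -15, z 52 mm of the display). Push it from the screen side towards the display's -x: 18 mm opens the leg to 0.7 rad.
- mat: Round green rubber mat, 200 mm across, 4 mm thick, fixed on the table. Origin: centre of its underside.
- mirror: White-framed mirror of the same size and form as the display, with a blue tab, in a second black dock. Origin: centre of its underside, axes as for the display. A bystander: leave it alone.

How it is judged (in metres and radians):
On the way, in this order (a step that is already met when the one before it is completed fails the run):
1. the kickstand is swung out, at least 0.5 rad (value of joint kickstand above 0.5 rad), for 0.2 s.
2. the display, held in the fingers, is set down on the mat (its underside within 15 mm of the mat's top and 60 mm of the mat's centre) (horizontal distance between doorbell and mat below 0.06 m and z of doorbell in the frame of mat below 0.019 m and contact force between the fingers and doorbell above 0.5 N), for 0.1 s.
At the end, for the whole second after the job is handed in: The display stands at rest and released on the mat, leaning back 17 to 40 degrees on its kickstand (open at least 0.45 rad), the middle of its underside within 60 mm of the mat's centre and within 12 mm of the mat's top (value of joint kickstand above 0.45 rad and angle between doorbell's own z axis and vertical between 0.3 and 0.7 rad and horizontal distance between doorbell and mat below 0.06 m and z of doorbell in the frame of mat between 0 and 0.016 m and linear speed of doorbell below 0.02 m/s and angular speed of doorbell below 0.2 rad/s); the robot touches nothing.
It fails at once if the white mirror is displaced by more than 20 mm (distance of mirror from where it was at the start of the episode above 0.02 m).
It fails at once if the display is tipped over (more than 60 degrees) (angle between doorbell's own z axis and vertical above 1.05 rad).
It also fails if it takes over 50 s, if anything falls off the work surface, if the arm or the gripper's body presses on something with over 40 N, if the wrist force passes 120 N, or if a joint passes its speed limit or range.

## Robot

A 6-joint arm with a two-finger parallel gripper is mounted at the origin on the work surface. World frame = base frame: x ahead of the robot, y to its left, z up, the work surface at z = 0. Lengths are in mm, angles in rad, forces in N, time in s.
With the tool pointing down it reaches from about 275 to 750 mm from the base axis. Payload 10.2 kg.
Tool frame: the origin (TCP) lies midway between the tips of the shut fingers; the grasp point (between the pads) lies 19 mm behind it; z points along the fingers, y is the direction in which the jaws open and shut (so a half turn about z gives the same grasp; the last joint's range is limited). The gripper opens to 85 mm and grips with 20 to 120 N. Pads are 22 mm wide; open, the fingers measure 114 mm over their backs; the gripper's body (76 mm by 85 mm) begins 54 mm behind the grasp point. The pads swing forward as they close: fully open they stand 13 mm farther back than shut.
Start: joints at [-1.554, 0.313, 1.498, -0, 1.331, -0.223], TCP at [124.678, -509.987, 231.294] pointing down, gripper open.
Joint ranges: [-2.94, 2.94], [-0.97, 2.17], [0.19, 2.56], [-1.23, 4.37], [0.02, 3.11], [-2.88, 2.88]. Speed limits (rad/s): [2.39, 2.39, 3.01, 3.14, 3.14, 3.14].

## Interface

Orientations are given as a unit quaternion [w, x, y, z].
In Python, from rig import sense, optics, ctrl gives the robot as it stands.
- The arm moves only by the tool play_rows, never from a script. Its argument "plan" is a list of rows, each a list of 7 numbers: the shift along the world's x, y, z in mm, then the turn, a rotation vector about the world's x, y, z in rad, then the opening, from -1 (shut) to 1 (fully open), so that 0 is half open. A call has 1 to 5 rows; each row shifts and turns the pose as measured when the row begins; what a row does not reach is not made up. A row lasts 1/12 s, in which the tool goes at most 41.7 mm and 7.16 degrees, less where a joint would pass 70% of its speed; a pose out of reach is approached as far as the arm can. A call is refused whole if a number of a shift passes 41.7 or a number of a turn 0.125, either way. A call with a gripper value outside its range is refused whole. The fingers move at their own pace and stop on an object; "grip_force" is the grip in N (left out, the last holds). Time passes only in rows, so rows that do not move let the fingers close. It gives the time, the measured TCP pose, the force and the opening at its end, in the units of the state.
- sense(): the state, without advancing time (a new reading comes with each control period).
- optics.capture(name): name is "scene" or "top" or "wrist"; returns a dict with "img" (420x560x3 uint8, blue, green, red), "fx", "fy", "cx", "cy" (pixels), "world_to_cam" (4x4, takes a point from world to camera coordinates). Camera axes: x right, y up, looking along -z (the intrinsics and any distortion apply to the point x, -y, -z); pixel columns grow to the right and rows downward; lengths in mm; the calibration is good to about 2 mm. The wrist camera is an equidistant fisheye: a pixel r from the principal point sees the ray r / f radians off the axis. A picture is of the moment at which its call begins. There is no depth.
- ctrl.finish_job(): hands the job in, once; it reports no verdict.
The state is a dict: "time_s": time; "joints": joint angles; "dq": joint speeds; "tau": joint torques, N m; "eef_pos": TCP position; "ee_rot": TCP orientation; "force": force on the tool from outside, world axes, zero at the start; "wrist_torque": the same for the moment, N m; "grip_width": opening from 0.0 (shut) to 1.0 (fully open).
Only numpy, scipy, OpenCV 4.12 (cv2) and the standard library are available. Lean on these libraries where they do the work, as an engineer would, in place of code of your own. Each camera call takes 0.05 s, during which the arm holds its last target. There are 200 camera calls.

## Working session

There is one attempt and no reset: what is moved stays moved. The work goes in short steps, Python scripts to look and compute and a tool call to move; the robot and the scene stay as the last step left them, time stands still between calls to the robot, and variables do not carry over. Pictures are saved under pics/ and viewed, about 8 in all and at most 12, crops included, and the job is handed in when it is done.

Besides the shell and the picture viewer there is one more tool, called after "Emit:" as name(argument=value, ...), one argument or row to a line, values as JSON. play_rows: Moves the arm, as the interface text tells. Its arguments: {"type":"object","properties":{"plan":{"type":"array"},"grip_force":{"type":"number"}},"required":["plan"]}

```bash
mkdir -p pics
cat > h.py <<'E'
import numpy as np, cv2
from rig import sense, optics, ctrl
def snap(n,f):
    c=optics.capture(n); cv2.imwrite('pics/%s.png'%f,c['img']); np.savez('pics/%s.npz'%f,**{k:c[k] for k in c}); return c
def ray(c,u,v):
    W=np.array(c['world_to_cam']);R=W[:3,:3];t=W[:3,3]
    d=np.array([(u-c['cx'])/c['fx'],-(v-c['cy'])/c['fy'],-1.]);return -R.T@t,R.T@d
def atz(c,u,v,z):
    o,d=ray(c,u,v);return o+d*(z-o[2])/d[2]
def proj(c,P):
    W=np.array(c['world_to_cam']);p=np.atleast_2d(P)@W[:3,:3].T+W[:3,3]
    return np.c_[c['cx']+c['fx']*p[:,0]/-p[:,2],c['cy']+c['fy']*-p[:,1]/-p[:,2]]
E
python3 - <<'E'
from h import *
a=snap('scene','s1');b=snap('top','t1')
for c in(a,b):print(c.keys(),c['fx'],c['cx'],c['cy'],np.round(c['world_to_cam'],3))
print(sense())
E
```

```text
dict_keys(['img', 'fx', 'fy', 'cx', 'cy', 'world_to_cam']) 388.1025195618951 276.98549725963665 211.65262814191811 [[ 6.130000e-01  7.900000e-01 -1.900000e-02 -3.783220e+02]
 [-6.300000e-01  5.030000e-01  5.920000e-01  3.085250e+02]
 [ 4.770000e-01 -3.510000e-01  8.060000e-01 -1.249901e+03]
 [ 0.000000e+00  0.000000e+00  0.000000e+00  1.000000e+00]]
dict_keys(['img', 'fx', 'fy', 'cx', 'cy', 'world_to_cam']) 471.4865027689586 281.43257281660374 215.11417695677983 [[ 3.10000e-02 -9.99000e-01 -8.00000e-03  2.15180e+01]
 [ 9.81000e-01  2.90000e-02  1.94000e-01 -5.68343e+02]
 [-1.94000e-01 -1.40000e-02  9.81000e-01 -8.63579e+02]
 [ 0.00000e+00  0.00000e+00  0.00000e+00  1.00000e+00]]
{'time_s': 0.1, 'joints': array([-1.55440586e+00,  3.13415589e-01,  1.49835392e+00,  3.88562724e-06,
        1.33097133e+00, -2.23460553e-01]), 'dq': array([-0.00035491, -0.00158302, -0.00225493, -0.00205017, -0.00044706,
        0.00066888]), 'tau': array([ 2.53241218e-03, -4.12903798e+01, -2.60142946e+01, -1.41835608e-04,
        3.02349195e-03, -6.56860294e-06]), 'eef_pos': array([ 124.67248524, -509.75653204,  230.78397831]), 'ee_rot': array([-5.70823555e-04,  9.92817442e-01,  1.19637776e-01,  6.12094279e-05]), 'force': array([-0.31209449,  0.11387691,  0.74434524]), 'wrist_torque': array([ 0.00984385, -0.0027299 ,  0.00802097]), 'grip_width': 0.9990895987274933}
```

View pics/s1.png

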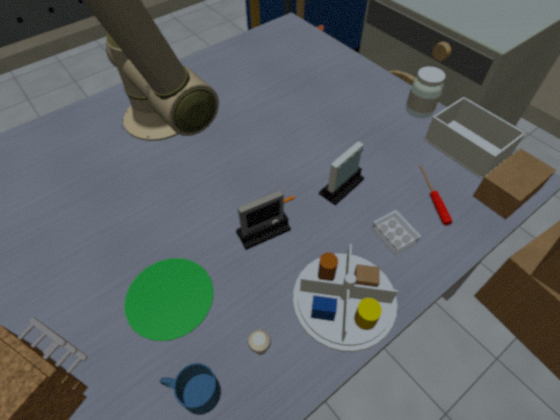

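View pics/t1.png

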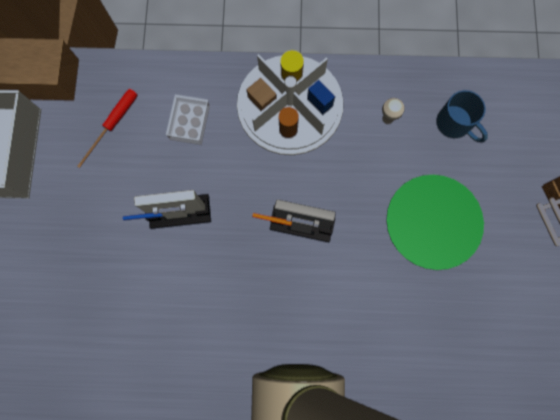

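Scene view: grey display around (262,215) with its screen toward +x, orange tab near (290,200), and the mirror at (345,168). Top view: display at (303,220), tab going left to (253,216), mat centre at (435,222). I'll zoom in on the display next.

Run:
```python
from h import *
a=cv2.imread('pics/s1.png')[175:255,220:310];b=cv2.imread('pics/t1.png')[185:255,240:350]
a=cv2.resize(a,None,fx=6,fy=6,interpolation=2)[:, :];b=cv2.resize(b,None,fx=6,fy=6,interpolation=2)
a=cv2.resize(a,(400,356));b=cv2.resize(b,(400*14//10,356))
m=np.hstack([a[:,:],b]); print(m.shape)
m=cv2.resize(m,(800,int(356*800/960)));cv2.imwrite('pics/c1.png',m)
c=np.load('pics/t1.npz');im=c['img'].astype(int)
g=(im[...,1]>im[...,0]+60)&(im[...,1]>im[...,2]+60);g[:,:380]=0
v,u=np.nonzero(g);(p,s,an)=cv2.fitEllipse(cv2.convexHull(np.c_[u,v].astype(np.int32)));print('mat',p,s,atz(c,p[0],p[1],4))
```

```text
(356, 960, 3)
mat (434.8105163574219, 221.7147216796875) (91.56047821044922, 97.56400299072266) [ 573.06116524 -275.59320062    4.        ]
```

View pics/c1.png

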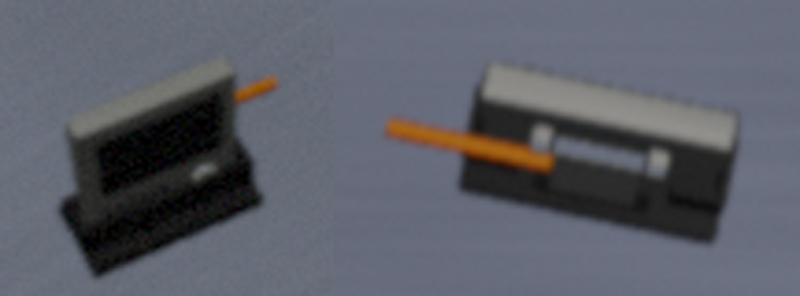

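```bash
cat >> h.py <<'E'
from scipy.spatial.transform import Rotation as Ro
def body(p,P):  # p=x,y,yaw,lean(back +): underside centre at z=12
    R=Ro.from_euler('ZY',[p[2],-p[3]]).as_matrix()
    return np.atleast_2d(P)@R.T+[p[0],p[1],12]
def tabpt(k,y): return [-15-28*np.sin(k),y,80-28*np.cos(k)]
E
cat > fit.py <<'E'
from h import *
from scipy.optimize import least_squares
t=np.load('pics/t1.npz');s=np.load('pics/s1.npz')
ft=lambda X,Y:(240+(X-333.3)/4.243,185+Y/4.238)
fs=lambda X,Y:(220+X/3.70,175+Y/3.708)
T=[((9,55,116),ft(490,63)),((9,-55,116),ft(740,110)),((-9,-55,116),ft(733,148)),((-9,55,116),ft(480,97))]
S=[((-9,55,116),fs(228,57)),((9,-55,116),fs(72,130))]
def res(p):
    r=[]
    for c,L,te in((t,T,ft(388,125)),(s,S,fs(275,82))):
        P=body(p,[l[0] for l in L]+[tabpt(p[4],97)])
        r.append((proj(c,P)-np.array([l[1] for l in L]+[te])).ravel())
    return np.concatenate(r+[[ (p[4]-.05)*20, p[3]*20]])
f=least_squares(res,[570,-20,-.1,0,.05]);p=f.x
print(np.round(p,4));print(np.round(f.fun,1))
print('tab76',body(p,tabpt(p[4],76)),'top',body(p,[0,0,116]))
np.save('p.npy',p)
for c,n in((t,'t'),(s,'s')):
    im=c['img'].copy();
    P=[body(p,(a,b,z))[0] for z in(0,116) for a,b in((9,55),(9,-55),(-9,-55),(-9,55))]+[body(p,tabpt(p[4],y))[0] for y in(55,97)]
    q=proj(c,P);o=(235,180) if n=='t' else (215,165)
    k=cv2.resize(im[o[1]:o[1]+90,o[0]:o[0]+115],None,fx=3.4,fy=3.4,interpolation=2)
    q=((q-o+.5)*3.4-.5).astype(int)
    for i,j in[(4,5),(5,6),(6,7),(7,4),(0,4),(1,5),(2,6),(3,7),(8,9)]:cv2.line(k,tuple(map(int,q[i])),tuple(map(int,q[j])),(0,0,255),1)
    M=k if n=='t' else np.hstack([M,k])
cv2.imwrite('pics/o1.png',M)
E
python3 fit.py
```

```text
[ 5.649366e+02 -4.546700e+00 -1.884000e-01  1.700000e-03  5.890000e-02]
[-0.7 -1.6  0.2  0.2 -0.2  0.9 -0.5 -0.1 -0.1 -0.6 -1.7 -1.9 -0.1  1.9
 -0.4 -0.3  0.2  0. ]
tab76 [[562.72573254  73.24318709  64.01952636]] top [[564.73868182  -4.5090168  127.99982504]]
```

View pics/o1.png

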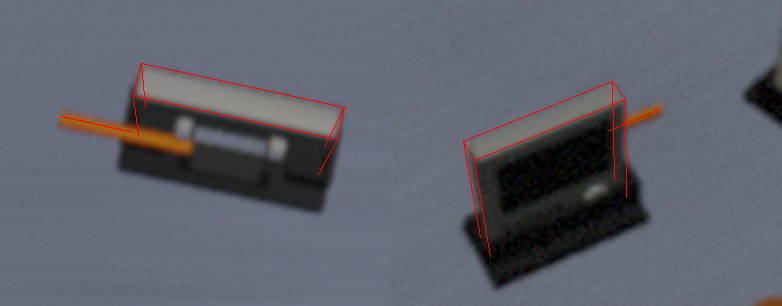

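The fit lands within about 2–3 mm: display at (565,-4.5), yaw -0.19. The mat is at (573,-276). I'll go to the tab's screen side with the gripper shut.

Emit:
play_rows(
  plan=[
    [24,30,0,0,0,0.114,-1],
    [24,30,0,0,0,0.114,-1],
    [24,30,0,0,0,0.114,-1],
    [24,30,0,0,0,0.114,-1],
    [24,30,0,0,0,0.114,-1],
  ],
)

```text
time_s: 0.52
eef_pos: [243.7, -357.1, 227.8]
ee_rot: [-0.002, 0.917, 0.399, -0.0]
force: [-0.0, -0.2, -0.2]
grip_width: 0.3
```

Emit:
play_rows(
  plan=[
    [24,30,0,0,0,0.114,-1],
    [24,30,0,0,0,0.114,-1],
    [24,30,0,0,0,0.114,-1],
    [24,30,0,0,0,0.114,-1],
    [24,30,0,0,0,0.114,-1],
  ],
)

```text
time_s: 0.93
eef_pos: [366.9, -198.0, 227.2]
ee_rot: [-0.003, 0.759, 0.651, -0.001]
force: [0.7, -1.3, -0.2]
grip_width: 0.0
```

Emit:
play_rows(
  plan=[
    [24,30,0,0,0,0,-1],
    [24,30,0,0,0,0,-1],
    [24,30,0,0,0,0,-1],
    [24,30,0,0,0,0,-1],
    [24,30,0,0,0,0,-1],
  ],
)

```text
time_s: 1.35
eef_pos: [490.7, -37.9, 226.8]
ee_rot: [-0.003, 0.756, 0.655, -0.001]
force: [-0.3, -0.2, 0.2]
grip_width: 0.002
```

Emit:
play_rows(
  plan=[
    [24,30,0,-0.098,0.019,0,-1],
    [24,30,0,-0.098,0.019,0,-1],
    [24,30,0,-0.098,0.019,0,-1],
    [24,30,0,-0.098,0.019,0,-1],
    [0,0,0,0,0,0,-1],
  ],
)

```text
time_s: 1.77
eef_pos: [592.2, 94.5, 222.5]
ee_rot: [0.128, 0.739, 0.641, -0.163]
force: [-0.9, 0.1, -1.3]
grip_width: -0.0
```

Run:
```python
from h import *
s=sense();q=s['ee_rot'];M=Ro.from_quat([q[1],q[2],q[3],q[0]]).as_matrix()
print(s['time_s'],s['eef_pos'],s['joints'],s['force'],s['grip_width']);print(M.round(3))
p=np.load('p.npy');print(body(p,[30,75,38]))
# wanted: Rz(yaw) Rx(-.4) * [jaw->x]
W=Ro.from_euler('ZX',[p[2],-.4]).as_matrix()@np.array([[0,1,0],[1,0,0],[0,0,-1]])
print((Ro.from_matrix(W)*Ro.from_matrix(M).inv()).as_rotvec())
```

```text
1.7667 [592.19039004  94.49361753 222.45383516] [ 0.12828277  0.59937843  1.14723381 -0.39566432  1.5371827   0.31275113] [-0.92872919  0.08002025 -1.25068237] -4.0203625375044916e-05
[[ 0.125  0.989 -0.078]
 [ 0.905 -0.146 -0.398]
 [-0.405 -0.021 -0.914]]
[[608.3849186   63.52149127  50.05204774]]
[ 0.01390933 -0.02317087 -0.041728  ]
```

Emit:
play_rows(
  plan=[
    [17,-30,0,0.014,-0.023,-0.042,-1],
    [0,0,-35,0,0,0,-1],
    [0,0,-35,0,0,0,-1],
    [0,0,-35,0,0,0,-1],
    [0,0,0,0,0,0,-1],
  ],
)

```text
time_s: 2.18
eef_pos: [610.6, 69.3, 109.1]
ee_rot: [0.126, 0.753, 0.628, -0.153]
force: [-0.5, -0.1, -1.2]
grip_width: -0.002
```

Run:
```python
from h import *
print(sense()['eef_pos'])
b=snap('wrist','w1');a=snap('scene','s2');a=cv2.resize(a['img'][90:260,200:400],None,fx=2.47,fy=2.47)
cv2.imwrite('pics/m2.png',cv2.resize(np.hstack([a,b['img'][:a.shape[0]]]),(800,325)))
```

```text
[610.58704915  69.28751962 109.10182909]
```

View pics/m2.png

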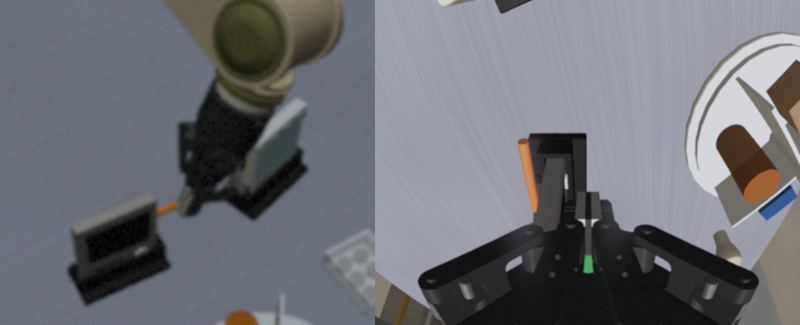

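Emit:
play_rows(
  plan=[
    [-2,-6,-30,0,0,0,-1],
    [0,0,-28,0,0,0,-1],
    [0,0,0,0,0,0,-1],
    [-15,3,0,0,0,0,-1],
    [0,0,0,0,0,0,-1],
  ],
)

```text
time_s: 2.7
eef_pos: [603.0, 66.4, 72.0]
ee_rot: [0.136, 0.755, 0.626, -0.141]
force: [-1.1, 0.5, 0.1]
grip_width: -0.002
```

Emit:
play_rows(
  plan=[
    [-4,1,0,0,0,0,-1],
    [-4,1,0,0,0,0,-1],
    [0,0,0,0,0,0,-1],
  ],
)

```text
time_s: 2.95
eef_pos: [598.1, 68.7, 79.7]
ee_rot: [0.139, 0.755, 0.626, -0.137]
force: [0.0, -0.5, -0.6]
grip_width: -0.002
```

```bash
cat > st.py <<'E'
from h import *
s=sense();p=np.load('p.npy');e=s['eef_pos']
print(s['time_s'],e.round(1),s['force'].round(2),s['wrist_torque'].round(3),'disp frame',Ro.from_euler('z',-p[2]).apply(e-[p[0],p[1],12]).round(1))
E
python3 st.py
```

```text
2.95 [598.1  68.7  79.7] [ 0.01 -0.5  -0.6 ] [ 0.188 -0.037  0.055] disp frame [18.9 78.1 67.7]
```

Emit:
play_rows(
  plan=[
    [0,0,0,0,0,0,-1],
  ],
)

```text
time_s: 3.03
eef_pos: [598.8, 68.7, 81.1]
ee_rot: [0.14, 0.755, 0.625, -0.136]
force: [0.0, -0.3, 0.3]
grip_width: -0.003
```

Emit:
play_rows(
  plan=[
    [0,0,-20,0,0,0,-1],
  ],
)

```text
time_s: 3.12
eef_pos: [601.3, 68.9, 65.2]
ee_rot: [0.143, 0.756, 0.625, -0.133]
force: [1.4, -0.4, 1.1]
grip_width: -0.002
```

Emit:
play_rows(
  plan=[
    [0,0,0,0,0,0,-1],
  ],
)

```text
time_s: 3.2
eef_pos: [600.0, 68.8, 62.7]
ee_rot: [0.141, 0.756, 0.625, -0.135]
force: [-0.7, 0.6, -1.1]
grip_width: -0.0
```

```bash
python3 st.py; python3 -c "
from h import *
s=sense();print(s['joints'],s['dq'],s['tau'])"
```

```text
3.2 [600.   68.8  62.7] [-0.69  0.62 -1.07] [ 0.197  0.028 -0.046] disp frame [20.7 78.6 50.7]
[ 0.08161282  0.72849928  1.35893698 -0.4271246   1.1533949   0.46479366] [ 2.31185831e-05 -7.56578206e-02 -7.85872453e-02 -5.48578303e-04
  6.29111034e-02 -2.87592778e-02] [ 1.97445927e-02 -5.96357632e+01 -2.52412498e+01 -1.14119466e+00
 -1.70099228e-01  2.02336516e-01]
```

Emit:
play_rows(
  plan=[
    [-1,-2,-12,0,0,0,-1],
    [0,0,0,0,0,0,-1],
    [0,0,0,0,0,0,-1],
  ],
)

```text
time_s: 3.45
eef_pos: [600.0, 66.4, 51.4]
ee_rot: [0.142, 0.756, 0.625, -0.134]
force: [-0.1, 0.7, -0.0]
grip_width: 0.002
```

```bash
python3 st.py
```

```text
3.45 [600.   66.4  51.4] [-0.07  0.69 -0.02] [ 0.241  0.008 -0.01 ] disp frame [21.2 76.3 39.4]
```

Emit:
play_rows(
  plan=[
    [-10,2,0,0,0,0,-1],
    [-8,1.5,0,0,0,0,-1],
    [-5,1,0,0,0,0,-1],
    [-4,1,0,0,0,0,-1],
    [0,0,0,0,0,0,-1],
  ],
)

```text
time_s: 3.87
eef_pos: [572.6, 71.8, 52.8]
ee_rot: [0.143, 0.756, 0.625, -0.134]
force: [0.4, 1.0, -1.1]
grip_width: -0.001
```

```bash
python3 st.py
```

```text
3.8667 [572.6  71.8  52.8] [ 0.42  0.99 -1.12] [ 0.182 -0.094  0.02 ] disp frame [-6.8 76.4 40.8]
```

Emit:
play_rows(
  plan=[
    [-5,1,-1,0,0,0,-1],
    [-4,1,0,0,0,0,-1],
    [0,0,0,0,0,0,-1],
  ],
)

```text
time_s: 4.12
eef_pos: [564.2, 73.7, 53.0]
ee_rot: [0.144, 0.756, 0.625, -0.132]
force: [0.8, -1.0, 1.0]
grip_width: -0.003
```

```bash
python3 st.py;python3 - <<'E'
from h import *
b=snap('wrist','w2');a=snap('scene','s3');a=cv2.resize(a['img'][150:260,220:350],None,fx=3.8,fy=3.8)
w=cv2.resize(b['img'][180:330,150:330],None,fx=2.8,fy=2.8)[:418]
cv2.imwrite('pics/m3.png',cv2.resize(np.hstack([a,w]),(800,335)))
E
```

```text
4.1167 [564.2  73.7  53. ] [ 0.84 -0.97  0.99] [ 0.091 -0.055  0.116] disp frame [-15.4  76.8  41. ]
```

View pics/m3.png

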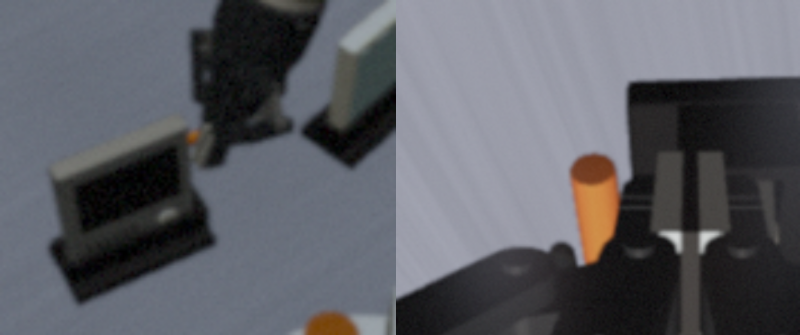

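```bash
cat >> h.py <<'E'
def fproj(c,P):
    W=np.array(c['world_to_cam']);p=np.atleast_2d(P)@W[:3,:3].T+W[:3,3]
    x,y,z=p[:,0],-p[:,1],-p[:,2];r=np.hypot(x,y);th=np.arctan2(r,z)
    return np.c_[c['cx']+c['fx']*th*x/r,c['cy']+c['fy']*th*y/r]
def fray(c,u,v):
    W=np.array(c['world_to_cam']);R=W[:3,:3];a=np.array([(u-c['cx'])/c['fx'],(v-c['cy'])/c['fy']]);r=np.hypot(*a)
    d=np.array([np.sin(r)*a[0]/r,-np.sin(r)*a[1]/r,-np.cos(r)]);return -R.T@W[:3,3],R.T@d
E
python3 - <<'E'
from h import *
p=np.load('p.npy')
for n in('w1','w2'):
    c=np.load('pics/%s.npz'%n)
    print(n,'cam',fray(c,c['cx']+1,c['cy'])[0].round(),'axis',fray(c,c['cx']+.01,c['cy'])[1].round(2))
    for nm,P in(('TR top',[-9,55,116]),('FR top',[9,55,116]),('FL',[9,-55,116]),('dockR',[10,55,24])):print(nm,fproj(c,body(p,P)).round())
    for k in(0,.06,.4,.5,.6,.7,.8,.9):print(k,fproj(c,body(p,[tabpt(k,97),tabpt(k,58)])).round().tolist())
E
```

```text
w1 cam [632. 187. 214.] axis [-0.12 -0.62 -0.78]
TR top [[204. 319.]]
FR top [[238. 321.]]
FL [[252. 389.]]
dockR [[252. 207.]]
0 [[202.0, 181.0], [210.0, 231.0]]
0.06 [[199.0, 181.0], [208.0, 231.0]]
0.4 [[183.0, 183.0], [193.0, 233.0]]
0.5 [[178.0, 184.0], [189.0, 234.0]]
0.6 [[173.0, 186.0], [185.0, 235.0]]
0.7 [[169.0, 188.0], [182.0, 237.0]]
0.8 [[165.0, 190.0], [178.0, 239.0]]
0.9 [[161.0, 192.0], [174.0, 241.0]]
w2 cam [579. 192. 159.] axis [-0.07 -0.62 -0.78]
TR top [[306. 426.]]
FR top [[349. 422.]]
FL [[319. 456.]]
dockR [[324. 263.]]
0 [[285.0, 249.0], [283.0, 302.0]]
0.06 [[281.0, 249.0], [280.0, 302.0]]
0.4 [[259.0, 253.0], [262.0, 306.0]]
0.5 [[253.0, 255.0], [257.0, 308.0]]
0.6 [[247.0, 258.0], [252.0, 310.0]]
0.7 [[241.0, 261.0], [247.0, 313.0]]
0.8 [[236.0, 265.0], [243.0, 317.0]]
0.9 [[231.0, 269.0], [239.0, 320.0]]
```

View pics/w2.png

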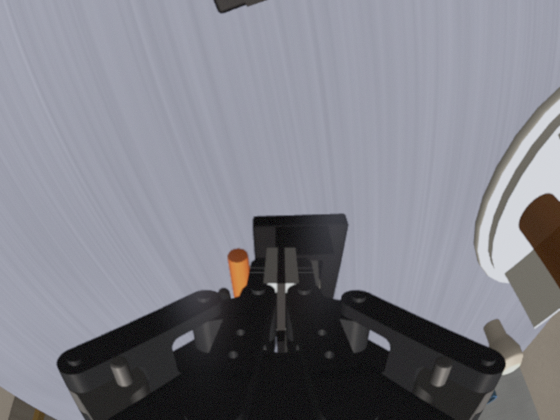

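Tab end cap is at (238,256). The column alone would give about 0.75 rad and the row about 0.55, so the display is leaning back in its slot and the leg is near 0.57. I'll push about 5 mm more.

Emit:
play_rows(
  plan=[
    [-4,1,0,0,0,0,-1],
    [-2,0,0,0,0,0,-1],
    [0,0,0,0,0,0,-1],
    [0,0,0,0,0,0,-1],
  ],
)

```text
time_s: 4.55
eef_pos: [559.2, 74.7, 53.5]
ee_rot: [0.145, 0.756, 0.625, -0.131]
force: [1.6, -0.2, -0.5]
grip_width: -0.001
```

```bash
cat > tab.py <<'E'
from h import *
import sys
from scipy.optimize import least_squares
n=sys.argv[1];p=np.load('p.npy')
c=snap('wrist',n);im=c['img'].astype(int)
m=(im[...,2]>im[...,0]+60)&(im[...,2]>im[...,1]+35);m[:150]=0;m[:,400:]=0;m[:,:120]=0
v,u=np.nonzero(m);o=np.argsort(v);print('orange n',len(v),'top row',v.min(),'mid u of top',u[v<v.min()+8].mean(),'bbox',u.min(),u.max(),v.max())
tgt=np.array([u[v<v.min()+12].mean(),v.min()+6.])
f=least_squares(lambda x:(fproj(c,body([p[0]-0,p[1],p[2],x[1]],tabpt(x[0],97)))[0]-tgt),[.6,.05]);print('k,lean',f.x,f.fun)
E
python3 st.py; python3 tab.py w3
```

```text
4.55 [559.2  74.7  53.5] [ 1.62 -0.23 -0.53] [ 0.044 -0.367  0.126] disp frame [-20.5  76.8  41.5]
orange n 701 top row 254 mid u of top 237.24166666666667 bbox 228 249 297
k,lean [0.82148821 0.07207351] [2.84217094e-14 0.00000000e+00]
```

Kickstand is at about 0.8 rad. Next I back off, rise, straighten the tool and open the gripper.

Emit:
play_rows(
  plan=[
    [20,-4,0,0,0,0,-1],
    [20,-4,0,0,0,0,-1],
    [0,0,38,0,0,0,-1],
    [0,0,38,0,0,0,-1],
    [0,0,38,0,0,0,-1],
  ],
)

```text
time_s: 5.02
eef_pos: [592.7, 66.4, 157.0]
ee_rot: [0.134, 0.755, 0.626, -0.143]
force: [0.2, -0.5, 0.3]
grip_width: 0.001
```

Emit:
play_rows(
  plan=[
    [-10,-22,20,0.098,-0.019,0,1],
    [-10,-22,0,0.098,-0.019,0,1],
    [-10,-22,0,0.098,-0.019,0,1],
    [0,0,0,0.098,-0.019,0,1],
    [0,0,0,0,0,0,1],
  ],
)

```text
time_s: 5.43
eef_pos: [563.0, 1.7, 185.1]
ee_rot: [0.008, 0.77, 0.638, 0.022]
force: [0.4, 0.4, -0.3]
grip_width: 0.709
```

```bash
cat > err.py <<'E'
from h import *
import sys
s=sense();q=s['ee_rot'];M=Ro.from_quat([q[1],q[2],q[3],q[0]]).as_matrix();p=np.load('p.npy')
yaw=float(sys.argv[1]) if len(sys.argv)>1 else p[2]; lean=float(sys.argv[2]) if len(sys.argv)>2 else 0
W=Ro.from_euler('ZY',[yaw,-lean]).as_matrix()@np.array([[0,1,0],[1,0,0],[0,0,-1]])
print(s['time_s'],s['eef_pos'].round(1),s['force'].round(1),s['grip_width'].round(3),'turn',(Ro.from_matrix(W)*Ro.from_matrix(M).inv()).as_rotvec().round(3),'j',s['joints'].round(2))
E
python3 err.py;python3 - <<'E'
from h import *
b=snap('wrist','w4');a=snap('top','t2');a=cv2.resize(a['img'][180:260,225:350],None,fx=3.2,fy=3.2);
cv2.imwrite('pics/m4.png',np.hstack([a,cv2.resize(b['img'],(341,256))]))
p=np.load('p.npy');print(body([*p[:3],0],[0,0,89]))
E
```

```text
[[564.93659105  -4.54674285 101.        ]]Traceback (most recent call last):
  File "err.py", line 6, in <module>
    print(s['time_s'],s['eef_pos'].round(1),s['force'].round(1),s['grip_width'].round(3),'turn',(Ro.from_matrix(W)*Ro.from_matrix(M).inv()).as_rotvec().round(3),'j',s['joints'].round(2))
                                                                ^^^^^^^^^^^^^^^^^^^^^
AttributeError: 'float' object has no attribute 'round'
```

View pics/m4.png

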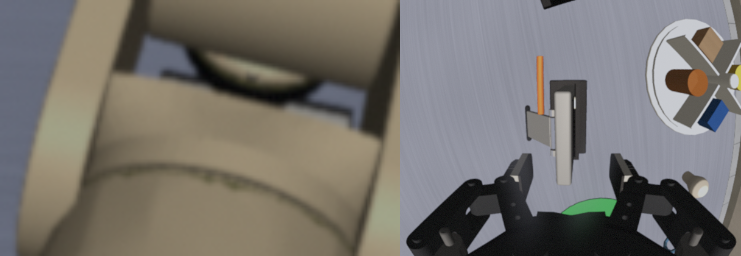

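```bash
sed -i "s/s\['grip_width'\].round(3)/round(s['grip_width'],3)/" err.py; python3 err.py;python3 - <<'E'
from h import *
c=np.load('pics/w4.npz')
for u,v in((269.3,151),(269.3,302)):
    o,d=fray(c,u,v);print(o+d*(128-o[2])/d[2])
E
```

```text
5.5333 [563.2   3.3 184.6] [ 0.   0.9 -0.5] 0.869 turn [-0.011  0.042 -0.003] j [-0.21  0.41  1.48  0.02  1.21 -0.03]
[566.48217685  50.28548028 128.        ]
[545.54229876 -54.43281944 128.        ]
```

Top view is blocked by the arm. The wrist view shows the display leaning back about 0.075 rad with its leg and tab swung out. I'll go down over it at that lean.

Emit:
play_rows(
  plan=[
    [-5,-6.5,0,-0.005,-0.032,0,1],
    [0,0,-28,0,0,0,1],
    [0,0,-28,0,0,0,1],
    [0,0,0,0,0,0,1],
    [0,0,0,0,0,0,1],
  ],
)

```text
time_s: 5.95
eef_pos: [558.2, 2.1, 125.8]
ee_rot: [0.023, 0.766, 0.642, 0.026]
force: [1.2, -0.2, 0.9]
grip_width: 1.002
```

```bash
python3 err.py -0.19 0.075
```

```text
5.95 [558.2   2.1 125.8] [ 1.2 -0.2  0.9] 1.002 turn [-0.011 -0.004 -0.015] j [-0.21  0.45  1.59  0.01  1.03 -0.04]
```

Emit:
play_rows(
  plan=[
    [0,-5,-12,-0.011,-0.004,-0.015,1],
    [0,0,-12,0,0,0,1],
    [0,0,0,0,0,0,1],
    [0,0,0,0,0,0,1],
  ],
)

```text
time_s: 6.28
eef_pos: [560.0, -0.0, 103.8]
ee_rot: [0.03, 0.769, 0.638, 0.023]
force: [0.7, -0.6, 0.5]
grip_width: 1.001
```

```bash
python3 err.py -0.19 0.075
```

```text
6.2833 [560.   -0.  103.8] [ 0.7 -0.6  0.5] 1.001 turn [ 0.003  0.001 -0.005] j [-0.21  0.48  1.61 -0.    0.97 -0.02]
```

Close enough. I'll correct slightly, then grip.

Emit:
play_rows(
  plan=[
    [-1,-3.5,-3,0,0,0,1],
    [0,0,0,0,0,0,-1],
    [0,0,0,0,0,0,-1],
    [0,0,0,0,0,0,-1],
    [0,0,0,0,0,0,-1],
  ],
  grip_force=50,
)

```text
time_s: 6.7
eef_pos: [560.2, -3.6, 103.3]
ee_rot: [0.031, 0.768, 0.639, 0.024]
force: [0.5, -0.1, -0.2]
grip_width: 0.452
```

Emit:
play_rows(
  plan=[
    [0,0,0,0,0,0,-1],
    [0,0,0,0,0,0,-1],
    [0,0,0,0,0,0,-1],
    [0,0,0,0,0,0,-1],
    [0,0,0,0,0,0,-1],
  ],
)

```text
time_s: 7.12
eef_pos: [559.6, -3.6, 103.8]
ee_rot: [0.031, 0.768, 0.639, 0.024]
force: [-1.3, 0.6, 0.9]
grip_width: 0.202
```

```bash
python3 err.py -0.19 0.075
```

```text
7.1167 [559.6  -3.6 103.8] [-1.3  0.6  0.9] 0.202 turn [ 0.003  0.002 -0.006] j [-0.22  0.48  1.61 -0.    0.97 -0.03]
```

Emit:
play_rows(
  plan=[
    [0,0,12,0,0,0,-1],
    [0,0,15,0,0,0,-1],
    [0,0,20,0,0,0,-1],
    [0,0,25,0,0,0,-1],
    [0,0,0,0,0,0,-1],
  ],
)

```text
time_s: 7.53
eef_pos: [558.6, -3.4, 175.4]
ee_rot: [0.029, 0.768, 0.639, 0.023]
force: [0.4, -0.8, -1.9]
grip_width: 0.197
```

```bash
python3 err.py -0.19 0.075
python3 - <<'E'
from h import *
b=snap('wrist','w5');a=snap('scene','s5');a=cv2.resize(a['img'][130:250,200:350],None,fx=2.8,fy=2.8)
cv2.imwrite('pics/m5.png',np.hstack([a,cv2.resize(b['img'],(378,336))[:,:]]) if 0 else np.hstack([a,cv2.resize(b['img'][:,100:500],(352,336))]))
E
```

```text
7.5333 [558.6  -3.4 175.4] [ 0.4 -0.8 -1.9] 0.197 turn [ 0.002 -0.002 -0.006] j [-0.22  0.4   1.53 -0.    1.14 -0.03]
```

View pics/m5.png

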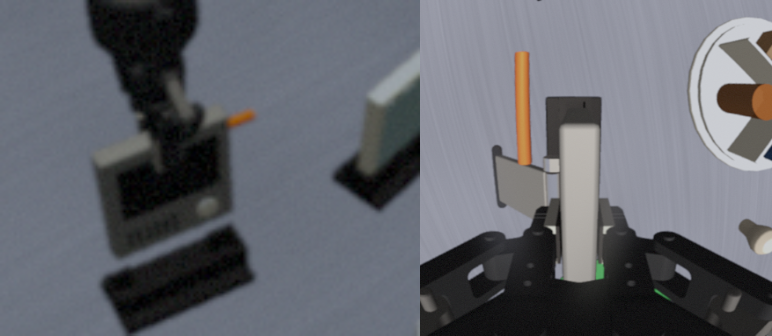

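Lifted cleanly and the leg is out. I'll carry it to the mat, leaning it back on the way.

Emit:
play_rows(
  plan=[
    [-2,-20,6,0,0,0,-1],
    [-2,-30,6,0,0,0,-1],
    [-2,-32,0,0,0,0,-1],
    [-2,-32,0,0,0,0,-1],
    [-2,-32,0,0,0,0,-1],
  ],
)

```text
time_s: 8.05
eef_pos: [543.0, -147.3, 173.9]
ee_rot: [0.02, 0.766, 0.643, 0.018]
force: [0.7, 0.4, -2.8]
grip_width: 0.199
```

Emit:
play_rows(
  plan=[
    [-2,-30,0,-0.02,-0.1,0,-1],
    [-2,-25,0,-0.02,-0.1,0,-1],
    [-2,-20,0,-0.02,-0.1,0,-1],
    [0,-10,0,-0.02,-0.1,0,-1],
    [0,0,0,0,0,0,-1],
  ],
)

```text
time_s: 8.47
eef_pos: [531.9, -241.5, 162.9]
ee_rot: [0.18, 0.748, 0.622, 0.144]
force: [-0.7, 1.2, -2.6]
grip_width: 0.203
```

```bash
python3 err.py -0.19 0.506
```

```text
8.4667 [ 531.9 -241.5  162.9] [-0.7  1.2 -2.6] 0.203 turn [ 0.001 -0.043 -0.004] j [-0.73  0.3   1.78  0.36  0.68 -0.78]
```

Emit:
play_rows(
  plan=[
    [8,-28,0,0,-0.043,-0.004,-1],
    [0,0,-15,0,0,0,-1],
    [0,0,0,0,0,0,-1],
    [0,0,0,0,0,0,-1],
  ],
)

```text
time_s: 8.8
eef_pos: [537.9, -268.3, 141.9]
ee_rot: [0.186, 0.749, 0.616, 0.158]
force: [0.2, -1.7, -2.0]
grip_width: 0.196
```

```bash
python3 err.py -0.19 0.506
python3 - <<'E'
from h import *
a=snap('scene','s6');s=sense()
c=snap('wrist','w6');im=c['img'].astype(int)
m=(im[...,2]>im[...,0]+60)&(im[...,2]>im[...,1]+35);m[:,330:]=0;m[330:]=0
n,l,st,_=cv2.connectedComponentsWithStats(m.astype(np.uint8));print([x.tolist() for x in st[1:] if x[4]>40])
q=s['ee_rot'];M=Ro.from_quat([q[1],q[2],q[3],q[0]]).as_matrix()
B=M@np.array([[0,1,0],[1,0,0],[0,0,-1]])
D=lambda P:s['eef_pos']+B@(np.array(P,float)-[0,0,91])
for k in(.5,.6,.7,.8,.9):print(k,fproj(c,[D(tabpt(k,97)),D(tabpt(k,58))]).round().tolist())
print('underside',D([0,0,0]),'backedge',D([-9,0,0]),[ (k,D([-15-66*np.sin(k),0,80-66*np.cos(k)]).round(1)) for k in(.7,.8)])
w=cv2.resize(a['img'][190:350,100:300],None,fx=2.2,fy=2.2)
cv2.imwrite('pics/m6.png',np.hstack([w,cv2.resize(c['img'][:,80:480],(335,352))]))
E
```

```text
8.8 [ 537.9 -268.3  141.9] [ 0.2 -1.7 -2. ] 0.196 turn [-0.009 -0.011  0.002] j [-0.77  0.36  1.77  0.46  0.64 -0.9 ]
[[208, 65, 19, 142, 2173]]
0.5 [[229.0, 67.0], [230.0, 136.0]]
0.6 [[224.0, 66.0], [225.0, 137.0]]
0.7 [[220.0, 66.0], [221.0, 137.0]]
0.8 [[215.0, 66.0], [216.0, 137.0]]
0.9 [[211.0, 66.0], [212.0, 138.0]]
underside [ 579.99305153 -275.33365169   61.34757954] backedge [ 572.21209041 -273.79792633   57.09338259] [(0.7, array([ 516.5, -263.1,   60.2])), (0.8, array([ 510.3, -261.9,   61.9]))]
```

View pics/m6.png

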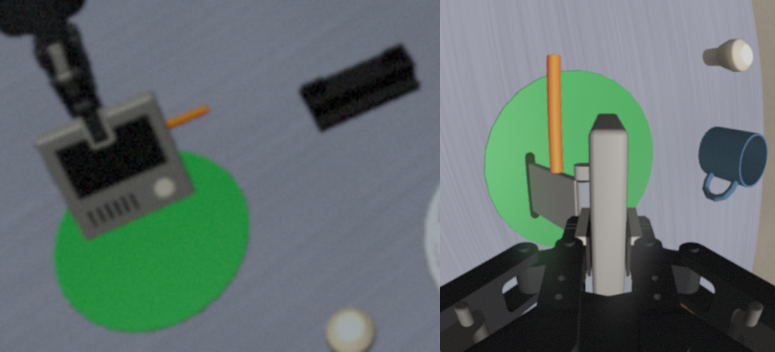

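The leaned display is above the mat, and the tab pixels (column 217) give a leg angle of about 0.76 rad. Back edge and foot are both about 53 mm above the mat top. Lowering now.

Emit:
play_rows(
  plan=[
    [2,1,-20,0,0,0,-1],
    [0,0,-14,0,0,0,-1],
    [0,0,-6,0,0,0,-1],
    [0,0,0,0,0,0,-1],
  ],
)

```text
time_s: 9.23
eef_pos: [542.1, -264.7, 103.7]
ee_rot: [0.187, 0.747, 0.618, 0.158]
force: [-0.4, 0.0, -2.1]
grip_width: 0.198
```

```bash
python3 err.py -0.19 0.506
```

```text
9.2333 [ 542.1 -264.7  103.7] [-0.4  0.  -2.1] 0.198 turn [-0.006 -0.009 -0.004] j [-0.76  0.43  1.8   0.52  0.56 -0.97]
```

Emit:
play_rows(
  plan=[
    [0,-3,-6,0,0,0,-1],
    [0,0,-3,0,0,0,-1],
    [0,0,0,0,0,0,-1],
  ],
)

```text
time_s: 9.48
eef_pos: [543.1, -267.7, 96.0]
ee_rot: [0.188, 0.746, 0.619, 0.158]
force: [-0.1, -0.1, -2.6]
grip_width: 0.204
```

Emit:
play_rows(
  plan=[
    [0,0,-2,0,0,0,-1],
    [0,0,0,0,0,0,-1],
  ],
)

```text
time_s: 9.65
eef_pos: [543.4, -268.0, 94.6]
ee_rot: [0.189, 0.746, 0.619, 0.159]
force: [-0.5, -0.8, -3.1]
grip_width: 0.2
```

Emit:
play_rows(
  plan=[
    [0,0,-2,0,0,0,-1],
    [0,0,0,0,0,0,-1],
  ],
)

```text
time_s: 9.82
eef_pos: [543.6, -268.3, 93.1]
ee_rot: [0.189, 0.746, 0.619, 0.159]
force: [1.0, 0.3, -3.2]
grip_width: 0.203
```

Emit:
play_rows(
  plan=[
    [-1,0,-2,0,0,0,-1],
    [0,0,0,0,0,0,-1],
  ],
)

```text
time_s: 9.98
eef_pos: [542.6, -268.3, 91.1]
ee_rot: [0.19, 0.746, 0.619, 0.159]
force: [0.6, 0.8, -3.5]
grip_width: 0.201
```

Emit:
play_rows(
  plan=[
    [0,0,-2,0,0,0,-1],
    [0,0,0,0,0,0,-1],
  ],
)

```text
time_s: 10.15
eef_pos: [542.6, -268.5, 89.1]
ee_rot: [0.19, 0.746, 0.619, 0.159]
force: [-0.1, -0.2, -1.9]
grip_width: 0.195
```

Emit:
play_rows(
  plan=[
    [0,0,-2,0,0,0,-1],
    [0,0,0,0,0,0,-1],
  ],
)

```text
time_s: 10.32
eef_pos: [543.5, -269.1, 89.3]
ee_rot: [0.192, 0.745, 0.619, 0.159]
force: [0.0, -0.3, -3.2]
grip_width: 0.198
```

Emit:
play_rows(
  plan=[
    [0,0,-2,0,0,0,-1],
    [0,0,0,0,0,0,-1],
  ],
)

```text
time_s: 10.48
eef_pos: [544.4, -269.8, 88.9]
ee_rot: [0.194, 0.745, 0.618, 0.16]
force: [0.4, -0.9, -2.9]
grip_width: 0.195
```

Emit:
play_rows(
  plan=[
    [0,0,-2,0,0,0,-1],
    [0,0,0,0,0,0,-1],
  ],
)

```text
time_s: 10.65
eef_pos: [545.2, -270.6, 88.7]
ee_rot: [0.195, 0.744, 0.618, 0.16]
force: [0.9, 0.4, -3.1]
grip_width: 0.201
```

```bash
python3 err.py -0.19 0.506
```

```text
10.65 [ 545.2 -270.6   88.7] [ 0.9  0.4 -3.1] 0.201 turn [ 0.004  0.004 -0.004] j [-0.77  0.46  1.8   0.58  0.51 -1.04]
```

Run:
```python
from h import *
a=snap('scene','s7');b=snap('top','t7')
cv2.imwrite('pics/m7.png',np.hstack([cv2.resize(a['img'][190:350,100:260],(400,400),interpolation=2),cv2.resize(b['img'][150:280,370:500],(400,400),interpolation=2)]))
```

```text
(no output)
```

View pics/m7.png

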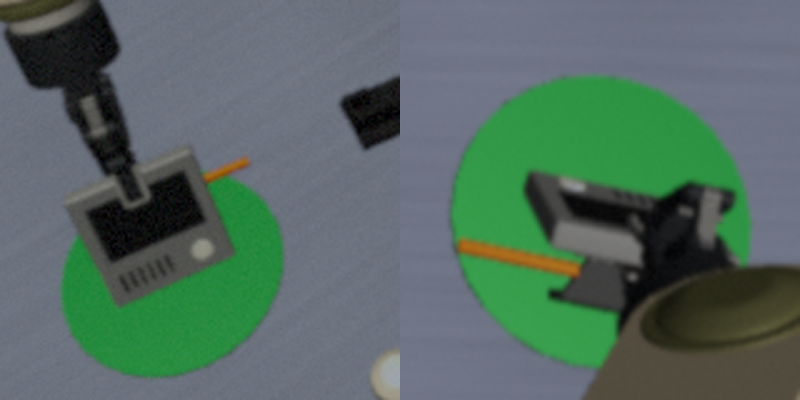

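Run:
```python
from h import *
a=np.load('pics/s7.npz');s=sense();print(s['eef_pos'],s['force'])
q=s['ee_rot'];M=Ro.from_quat([q[1],q[2],q[3],q[0]]).as_matrix();B=M@np.array([[0,1,0],[1,0,0],[0,0,-1]])
D=lambda P,h=91:s['eef_pos']+B@(np.array(P,float)-[0,0,h])
for h in(89,91,93):print(h,proj(a,[D(P,h) for P in([9,-55,0],[9,55,0],[9,55,116],[9,-55,116])]).round(1).tolist(),D([-9,0,0],h).round(1))
print('meas',(146.8,312.4),(194,291.2),(176.5,249),(126,270.5))
```

```text
[ 545.0640294  -270.63916781   88.45751177] [ 0.01385778 -0.23826266  1.48434164]
89 [[145.9, 312.8], [193.8, 291.0], [175.6, 248.4], [123.9, 270.0]] [ 580.  -277.5    6.4]
91 [[146.2, 313.5], [194.1, 291.7], [176.0, 249.2], [124.3, 270.8]] [ 581.  -277.7    4.7]
93 [[146.6, 314.2], [194.4, 292.4], [176.3, 249.9], [124.7, 271.6]] [ 581.9 -277.9    2.9]
meas (146.8, 312.4) (194, 291.2) (176.5, 249) (126, 270.5)
```

Model corners match the picture to 1–2 px. The back edge comes out at z of about 5 mm and the load now reads as supported, so the display is on the mat. One more small press, then a gentle release.

Emit:
play_rows(
  plan=[
    [0,0,-1.5,0,0,0,-1],
    [0,0,0,0,0,0,-1],
    [0,0,0,0,0,0,-1],
  ],
  grip_force=20,
)

```text
time_s: 11.0
eef_pos: [545.6, -271.3, 88.5]
ee_rot: [0.197, 0.744, 0.618, 0.16]
force: [0.2, -1.1, -0.2]
grip_width: 0.202
```

Emit:
play_rows(
  plan=[
    [0,0,0,0,0,0,-0.5],
    [0,0,0,0,0,0,-0.4],
    [0,0,0,0,0,0,-0.3],
    [0,0,0,0,0,0,-0.2],
    [0,0,0,0,0,0,0],
  ],
)

```text
time_s: 11.42
eef_pos: [545.4, -271.2, 87.4]
ee_rot: [0.196, 0.744, 0.618, 0.16]
force: [-0.1, 0.1, 0.5]
grip_width: 0.494
```

```bash
python3 err.py -0.19 0.506
```

```text
11.4167 [ 545.4 -271.2   87.4] [-0.1  0.1  0.5] 0.494 turn [ 0.005  0.005 -0.003] j [-0.77  0.46  1.8   0.58  0.51 -1.04]
```

Emit:
play_rows(
  plan=[
    [-5,1,9,0,0,0,0],
    [-10,2,18,0,0,0,0],
    [-10,2,18,0,0,0,0],
    [-15,3,27,0,0,0,0],
    [-15,3,27,0,0,0,0],
  ],
)

```text
time_s: 11.83
eef_pos: [486.5, -257.6, 185.5]
ee_rot: [0.191, 0.746, 0.618, 0.159]
force: [0.2, 0.1, -0.6]
grip_width: 0.501
```

Emit:
play_rows(
  plan=[
    [-15,3,30,0,0,0,0],
    [-15,20,30,0,0,0,0],
    [-10,20,20,0,0,0,0],
    [0,0,0,0,0,0,0],
  ],
)

```text
time_s: 12.17
eef_pos: [441.6, -213.3, 276.0]
ee_rot: [0.196, 0.746, 0.617, 0.158]
force: [0.4, -1.0, 1.4]
grip_width: 0.502
```

```bash
python3 err.py
python3 - <<'E'
from h import *
a=snap('scene','s8');b=snap('top','t8')
cv2.imwrite('pics/m8.png',np.hstack([cv2.resize(a['img'][190:350,100:260],(400,400),interpolation=2),cv2.resize(b['img'][150:280,370:500],(400,400),interpolation=2)]))
E
```

```text
12.1667 [ 441.6 -213.3  276. ] [ 0.4 -1.   1.4] 0.502 turn [ 0.101  0.498 -0.   ] j [-0.85 -0.05  1.88  0.38  0.93 -0.83]
```

View pics/m8.png

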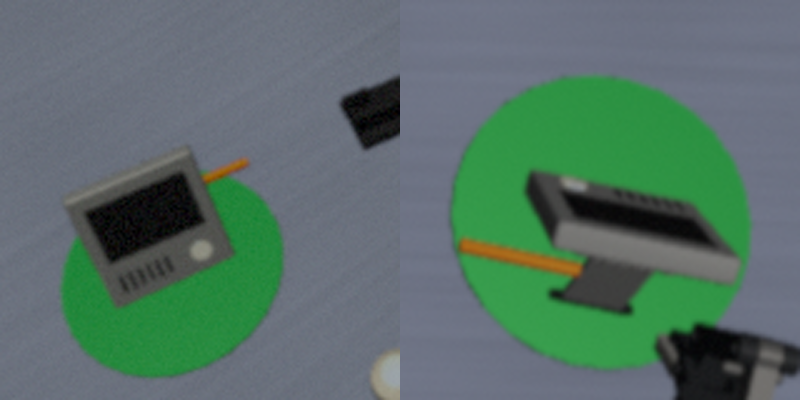

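The display stands freely on the mat and leans back on its leg. It sits centrally, with corners unchanged from before release (scene crop (117,306) and (235,253)), and the gripper is clear. I'll let it settle for a moment and hand in.

Emit:
play_rows(
  plan=[
    [0,0,0,0,0,0,0],
    [0,0,0,0,0,0,0],
    [0,0,0,0,0,0,0],
  ],
)

```text
time_s: 12.52
eef_pos: [441.9, -215.3, 269.6]
ee_rot: [0.191, 0.747, 0.617, 0.157]
force: [0.7, 0.4, -0.2]
grip_width: 0.497
```

Run:
```python
from h import *
a=snap('scene','s9');b=np.load('pics/s8.npz')['img'];o=np.load('pics/s1.npz')['img']
print('display diff',cv2.absdiff(a['img'][200:330,110:210],b[200:330,110:210]).mean(),'mirror diff',cv2.absdiff(a['img'][135:205,315:370],o[135:205,315:370]).mean())
print(ctrl.finish_job())
```

```text
display diff 2.3515641025641028 mirror diff 3.68
the job is handed in; nothing more can be done
None
```

The display is standing on the green mat, leaning back on its kickstand and released, and I handed the job in at about 12.5 s. `finish_job` gives no verdict, so the result below rests on my own measurements.

- **Kickstand:** I pushed the orange tab until the leg was open. Two wrist-camera readings gave about 0.82 and 0.76 rad.
- **Placing:** I carried the display held at its top edge, leaned it back about 29°, and lowered it onto the mat before opening the fingers. By the model, the middle of its underside was about 15 mm from the mat's centre.
- **Last checks:** In the final view the display looks unchanged from before release, and two pictures about 0.4 s apart differ only by what looks like image noise. The mirror's area in the scene image also barely changed from the start. The gripper was well clear.

**Less certain:**
- **Touchdown:** The force readings were noisy. I judged it from the downward motion stopping at about the predicted height, and from the model's corners matching the image to within 1–2 pixels.
- **Arm drift:** With the tool tilted, the arm drifted a few millimetres off its commanded moves, which I corrected along the way.

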